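Aim the desk scanner at a sample carton

TASK

Book in the sample carton with the red band: draw the hand scanner up out of its stand and turn it so that its amber window looks straight down at the middle of the barcode on that carton, about 10 cm above it, with the window's long side running along the barcode's long side. Finish while holding the scanner still up there in the gripper, touching nothing else with it: do not put it down or let go. Leave both cartons and everything else on the desk where they are.

Things in the scene. Friction and masses are not known exactly. Their poses are not given: they have to be found in the camera images.
- scanner: loose hand scanner, 0.13 to 0.25 kg; origin at the foot of its handle; z up the handle, nose to -x, y across. Grey handle 30 (x) by 26 (y), 112 mm long; on it a white head 95 long, 40 wide (y), 34 mm high, tilted 25 deg nose-down, from 65 mm ahead of the grip point to 30 mm behind. Starts upright in the stand, nose broadly towards the robot; may lean a few degrees in the loose socket
- scanner_grip (a point): centre of the scanner's head directly above the handle, 122 mm above the handle's foot, about half-way through the head's height: a good place to grip, across the 40 mm width (along y) from above. Same axes as scanner
- scanner_window (a point): centre of the amber window (30 mm along y by 18 mm) on the front face of the scanner's head, 65 mm ahead of the grip point. Its z axis points out of the window, the way the scanner looks; its y axis is along the window's long side and across the scanner
- stand: fixed stand: grey base 120 by 100 mm and an upright black socket 44 by 40 mm outside, 34 by 30 mm inside, mouth 72 mm and inner floor 17 mm above the desk (55 mm of the handle is inside). Origin under its centre, same axes as the scanner in it, which lifts straight up out
- carton_red: loose cardboard sample carton with a red band, 110 (x) by 140 (y) by 60 mm high, 0.5 kg: the one to aim at; origin under its centre
- carton_red_code (a point): middle of the barcode (90 by 50 mm white label with black bars) on top of the red-banded carton, 61 mm above the desk, 15 mm towards the carton's -x from its centre. z up; the barcode's long side runs along y, the black bars along x
- carton_blue: the same kind of carton with a blue band, not to be scanned or moved; origin under its centre
- mug: blue ceramic mug, 80 mm across, 92 mm tall, loose; origin under its centre
- sanitizer: clear pump bottle with a black pump head, 68 mm across, 148 mm tall, loose; origin under its centre
- stapler: red stapler 130 mm long (its y), 40 mm wide, 48 mm tall, loose; origin under its centre
- stamp: wooden hand stamp, 40 mm across, 62 mm tall, loose; origin under its centre
- tape_roll: amber roll of tape lying flat, 66 mm across, 19 mm tall, loose; origin under its centre
Things that resemble listed ones, but are neither listed nor needed, are in the scene too. What is shaped like the stand but green or pink is not meant. Of the things that look like the tape_roll, take the one that is farthest from the robot's base at the start.

How it is judged:
On the way:
1. the scanner is drawn clear of its stand and carried by the fingers alone (z of scanner in the frame of stand above 0.077 m and contact force between the fingers and scanner above 1 N and contact force between stand and scanner below 0.1 N), for 0.1 s.
At the end, for the whole second after the job is handed in: Fingers hold the scanner still, touching nothing else; window facing down within 20 deg, 60 to 150 mm from the red carton's barcode, whose middle is within 28 mm of the line of sight each way; window long side within 26 deg of the barcode's; loose things within 30 mm of their start (x of carton_red_code in the frame of scanner_window between -0.028 and 0.028 m and y of carton_red_code in the frame of scanner_window between -0.028 and 0.028 m and z of carton_red_code in the frame of scanner_window between 0.06 and 0.15 m and angle between scanner_window's own z axis and vertical above 2.7916 rad and angle between the y axis of scanner_window and the y axis of carton_red_code, either way round below 0.45 rad and contact force between the fingers and scanner above 1 N and linear speed of scanner below 0.03 m/s and angular speed of scanner below 0.2 rad/s and contact force between each of carton_red, carton_blue, stand, mug, sanitizer, stapler, stamp, tape_roll and scanner below 0.1 N and distance of each of carton_red, carton_blue, mug, sanitizer, stapler, stamp, tape_roll from where it was at the start of the episode below 0.03 m); the arm keeps its last pose, push and grip.
It fails at once if a carton or another loose thing on the desk is knocked more than 50 mm from its place (distance of any of carton_red, carton_blue, mug, sanitizer, stapler, stamp, tape_roll from where it was at the start of the episode above 0.05 m).
It also fails if it takes over 38 s, if anything falls off the work surface, if the arm or the gripper's body presses on something with over 40 N, if the wrist force passes 120 N, or if a joint passes its speed limit or range.

ROBOT

A 7-joint arm with a two-finger parallel gripper is mounted at the origin on the work surface. World frame = base frame: x ahead of the robot, y to its left, z up, the work surface at z = 0. Lengths are in m, angles in rad, forces in N, time in s.
With the tool pointing down it reaches from about 0.375 to 0.925 m from the base axis. Payload 3.1 kg.
Tool frame: the origin (TCP) lies between the finger pads; the fingertips stand 19 mm ahead of it and the grasp point (between the pads) is the TCP; z points along the fingers, y is the direction in which the jaws open and shut (so a half turn about z gives the same grasp; the last joint's range is limited). The gripper opens to 85 mm and grips with 20 to 120 N. Pads are 22 mm wide; open, the fingers measure 114 mm over their backs; the gripper's body (76 mm by 85 mm) begins 54 mm behind the grasp point. The pads swing forward as they close: fully open they stand 13 mm farther back than shut.
Start: joints at [-1.363, 0.383, 0.044, 1.598, -0.018, 1.161, -0.05], TCP at [0.196, 0.62, 0.225] pointing down, gripper open.
Joint ranges: [-2.61, 2.61], [-0.41, 2.15], [-1.48, 1.57], [0, 2.5], [-1.57, 4.71], [0.05, 1.97], [-2.85, 2.85]. Speed limits (rad/s): [2.79, 2.79, 3.14, 3.14, 3.14, 3.14, 3.14].

INTERFACE

Orientations are given as a unit quaternion [x, y, z, w].
In Python, from bench import move_ptp, movel, move_j, move_gripper, pause, inverse_kinematics, read_camera, camera_params, MotionError, sign_off, look_for, tip_of, read_time_s, read_qpos, read_joint_vel, read_effort, read_eef_pos, read_tcp_rot, read_ft_force, read_ft_torque, read_finger_gap gives the robot as it stands. Calls block until the motion is done:
- move_ptp(position, orientation): joint-space move of the TCP to a pose.
- movel(position, orientation=None, speed=0.15): straight line of the TCP; orientation=None keeps the orientation; speed is the mean speed in m/s.
- move_j(angles): joint-space move.
- move_gripper(opening, effort=None): finger opening in m; effort is the grip in N (None keeps the last); returns when the fingers have stopped.
- pause(seconds).
- inverse_kinematics(position, orientation): joint angles nearest the present ones, or None.
- read_camera(name): name is "scene" or "top"; returns the picture (400x640x3 uint8, red, green, blue); there is no depth.
- camera_params(name): a dict with "K" (3x3 intrinsics, pixels), "camera_from_world" (4x4, takes a point from world to camera coordinates). Camera axes: x right, y down, z forward; pixel columns grow to the right and rows downward; lengths in m; the calibration is good to about 2 mm. A picture is of the moment at which its call begins. camera_params takes no time and is no camera call.
A pose or a line that the arm cannot do raises MotionError and nothing moves.
- sign_off(): hands the job in, once; it reports no verdict.
Trained networks look in the newest picture that a camera, given by its name, has taken for a name from the list of things; names that differ only in an ending like _2 or _b are one class to them, and where a whole thing is asked for, a point or a joint stands for the part that bears it (a point fixed in the world has none). Each returns a list of dicts, best first, with "confidence" (0 to 1); they miss things now and then, are a little off and sometimes report something else, mostly with a low value. They report only what shows in the picture. A call takes as long as a camera call. They do not tell look-alikes from the thing itself.
- look_for(camera, name): "at" ([column, row] in pixels, amid what is visible of it).
- tip_of(camera, name): "at" ([column, row] in pixels: a listed point, or the origin of a listed thing).
Readings, each from a call of its own:
- read_time_s(): time.
- read_qpos(): joint angles.
- read_joint_vel(): joint speeds.
- read_effort(): joint torques, N m.
- read_eef_pos(): TCP position.
- read_tcp_rot(): TCP orientation.
- read_ft_force(): force on the tool from outside, world axes, zero at the start.
- read_ft_torque(): the same for the moment, N m.
- read_finger_gap(): finger opening in m.
Only numpy, scipy, OpenCV 4.12 (cv2) and the standard library are available. Lean on these libraries where they do the work, as an engineer would, in place of code of your own. Each camera call takes 0.05 s, during which the arm holds its last target.

## Working session

There is one attempt and no reset: what is moved stays moved. The work goes in short steps, each a Python script; the robot and the scene stay as the last script left them, time stands still between calls to the robot, and variables do not carry over. Pictures are saved under pics/ and viewed, and the job is handed in when it is done.

```bash
mkdir -p pics; ls
cat > h.py <<'E'
import numpy as np, cv2, json
from bench import *
from scipy.spatial.transform import Rotation as R
def save(n,im,s=1): cv2.imwrite('pics/'+n,cv2.cvtColor(im,cv2.COLOR_RGB2BGR) if s==1 else cv2.resize(cv2.cvtColor(im,cv2.COLOR_RGB2BGR),None,fx=s,fy=s,interpolation=cv2.INTER_CUBIC))
def ray(cam,px):
    p=camera_params(cam);K=np.array(p['K']);T=np.array(p['camera_from_world'])
    Ti=np.linalg.inv(T);d=Ti[:3,:3]@np.linalg.inv(K)@np.array([px[0],px[1],1.]);return Ti[:3,3],d/np.linalg.norm(d)
def atz(cam,px,z):
    o,d=ray(cam,px);return o+d*(z-o[2])/d[2]
def proj(cam,P):
    p=camera_params(cam);K=np.array(p['K']);T=np.array(p['camera_from_world'])
    P=np.atleast_2d(P);c=P@T[:3,:3].T+T[:3,3];u=c@K.T;return u[:,:2]/u[:,2:]
E
python3 - <<'E'
from h import *
for c in ('scene','top'):
    save(c+'0.png',read_camera(c)); p=camera_params(c)
    print(c,np.round(np.linalg.inv(p['camera_from_world'])[:3,3],3),p['K'][0][0])
    for n in ('scanner','scanner_grip','scanner_window','stand','carton_red','carton_red_code','carton_blue','mug','sanitizer','stapler','stamp','tape_roll'):
        f=tip_of(c,n); print(n,[(np.round(d['at']).tolist(),round(d['confidence'],2)) for d in f[:4]])
print(read_time_s(),read_tcp_rot())
E
```

```text
pics
scene [1.492 0.117 0.762] 438.48590105682604
scanner [([324.0, 223.0], 0.66)]
scanner_grip [([322.0, 186.0], 0.77)]
scanner_window [([324.0, 184.0], 0.94)]
stand [([325.0, 228.0], 0.93), ([365.0, 198.0], 0.8), ([290.0, 197.0], 0.7)]
carton_red [([420.0, 242.0], 0.56)]
carton_red_code [([428.0, 219.0], 0.6), ([217.0, 223.0], 0.42)]
carton_blue []
mug [([304.0, 282.0], 0.81)]
sanitizer [([456.0, 278.0], 0.68)]
stapler [([388.0, 289.0], 0.88), ([326.0, 221.0], 0.51)]
stamp [([254.0, 270.0], 0.66)]
tape_roll [([193.0, 272.0], 0.87), ([281.0, 221.0], 0.85), ([266.0, 242.0], 0.69)]
top [0.427 0.028 1.016] 395.3138868670132
scanner [([326.0, 213.0], 0.87)]
scanner_grip [([329.0, 211.0], 0.86), ([330.0, 213.0], 0.28)]
scanner_window [([327.0, 237.0], 0.63), ([327.0, 213.0], 0.58), ([333.0, 134.0], 0.53)]
stand [([285.0, 274.0], 0.84), ([323.0, 212.0], 0.81), ([373.0, 278.0], 0.69)]
carton_red [([221.0, 208.0], 0.68)]
carton_red_code [([214.0, 209.0], 0.61)]
carton_blue [([449.0, 214.0], 0.86)]
mug [([334.0, 134.0], 0.85), ([197.0, 153.0], 0.2)]
sanitizer [([199.0, 154.0], 0.96)]
stapler [([260.0, 131.0], 0.67)]
stamp [([386.0, 146.0], 0.72)]
tape_roll [([378.0, 218.0], 0.89), ([383.0, 184.0], 0.59), ([442.0, 139.0], 0.58)]
1.3 [ 1.52255182e-01  9.88341216e-01  1.35522423e-06 -2.30353126e-05]
```

View pics/scene0.png

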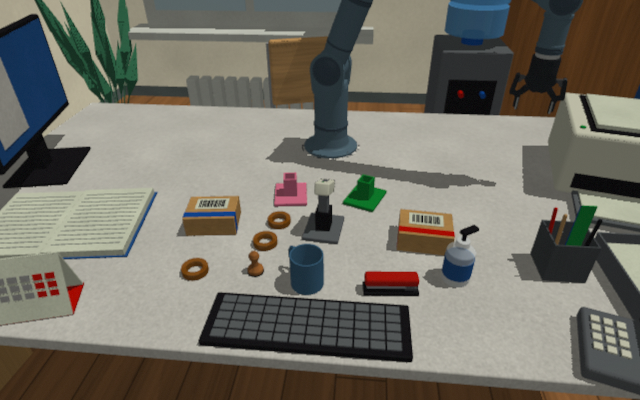

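View pics/top0.png

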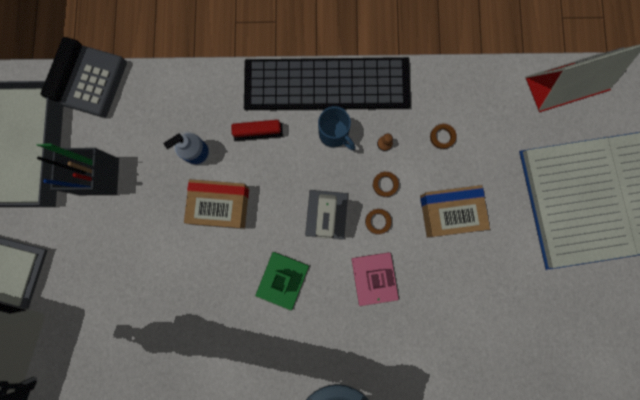

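Scene and top views agree on the layout:
- The scanner is upright in the grey stand at about top (326,213), nose towards the robot.
- The red-band carton is at top (215,205), the blue-band one at (457,212).
- The green (283,280) and pink (376,279) stands are decoys.
- Of the three tape rolls, the farthest is at (443,136).

Next I enlarge the scanner and the red carton.

Run:
```python
from h import *
t=read_camera('top'); s=read_camera('scene')
a=cv2.resize(t[165:250,170:360],None,fx=4.2,fy=4.2,interpolation=cv2.INTER_CUBIC)[:,:798]
b=cv2.resize(s[165:260,290:480],None,fx=4.2,fy=4.2,interpolation=cv2.INTER_CUBIC)[:,:798]
save('za.png',a); save('zb.png',b)
print('code',atz('top',(214,209),.061)[:2],atz('scene',(428,219),.061)[:2])
print('stand',atz('top',(323,212),0)[:2],atz('scene',(325,228),0)[:2])
print('grip',atz('top',(329,211),.139),atz('scene',(322,186),.139))
for n,p in dict(sanit=(199,154),mug=(334,134),stapler=(260,131)).items(): print(n,atz('top',p,0.0)[:2])
```

```text
code [0.52636303 0.29817597] [0.5249109  0.30484498]
stand [0.52319926 0.03277652] [0.51034801 0.02671879]
grip [0.51223423 0.01871565 0.139     ] [0.50826032 0.01867121 0.139     ]
sanit [0.67892219 0.35931465]
mug [0.72990305 0.00253467]
stapler [0.73993395 0.19865045]
```

```bash
sleep 1
```

```text
(no output)
```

View pics/za.png

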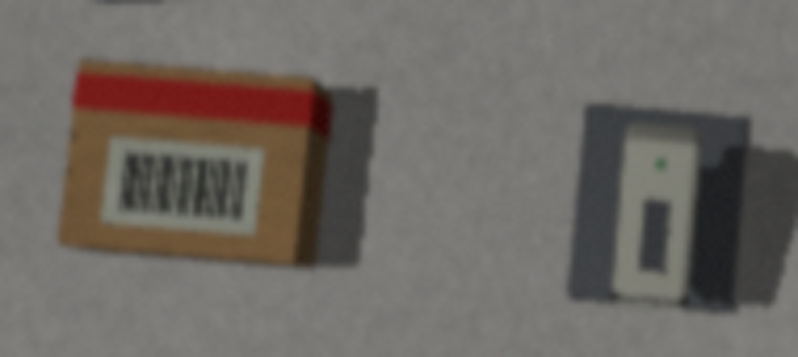

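View pics/zb.png

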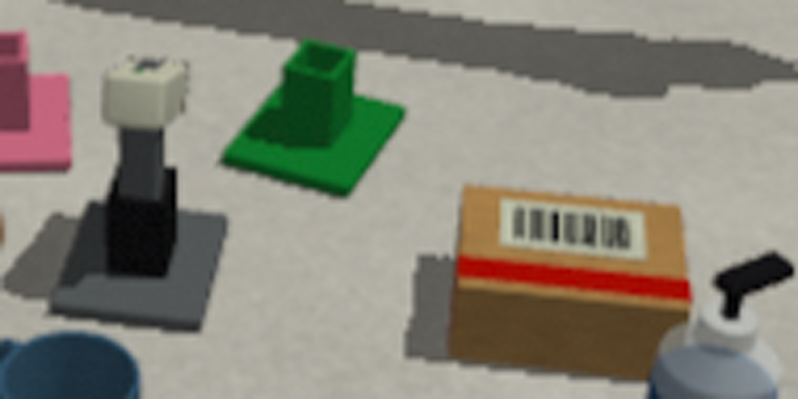

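The crops confirm it: the red band sits above the barcode on this carton, label centre at top (213,209). The grey-based black socket holds the white-headed scanner. Now for precise geometry from edges.

Run:
```python
from h import *
f=lambda x,y:(170+x/4.2-.38,165+y/4.2-.38)
L=[atz('top',f(*p),.061)[:2] for p in [(110,137),(265,150),(253,237),(100,220)]]
print('code',np.mean(L,0),'yaw y-axis', np.degrees([np.arctan2(*( (L[0]-L[1])*[-1,1])), np.arctan2(*((L[3]-L[2])*[-1,1]))]), 'x-axis',np.degrees(np.arctan2(*(L[0]-L[3])[::-1])))
S=[atz('top',f(*p),.012)[:2] for p in [(585,105),(750,118),(735,312),(568,298)]]
print('stand',np.mean(S,0),'x-axis',[np.degrees(np.arctan2(*v[::-1])) for v in (S[0]-S[3],S[1]-S[2])],np.linalg.norm(S[0]-S[3]),np.linalg.norm(S[0]-S[1]))
def rz(d):return R.from_euler('z',d,degrees=True).as_matrix()
# overlay model for nominal scanner upright
def model(stand,yaw,lean=(0,0)):
    Rw=rz(yaw)@R.from_euler('xy',lean,degrees=True).as_matrix()
    t25=R.from_euler('y',-25,degrees=True).as_matrix()  # nose -x down
    if (t25@[-1,0,0])[2]>0:t25=t25.T
    pts=[[.0,0,.122]+t25@np.array([x,y,z]) for x in(-.065,.03) for y in(-.02,.02) for z in(-.017,.017)]
    return np.array([Rw@p+np.array([*stand,.017]) for p in pts])
st=np.mean(S,0);yaw=np.degrees(np.arctan2(*((S[0]-S[3])+(S[1]-S[2]))[::-1]))
for c,x0,y0 in(('top',170,165),('scene',290,165)):
    im=read_camera(c); z=cv2.resize(im[y0:y0+85,(x0+90 if c=='top' else x0):][:, :110],None,fx=6,fy=6,interpolation=cv2.INTER_CUBIC)
    xx=x0+90 if c=='top' else x0
    uv=(proj(c,model(st,yaw))-[xx,y0]+.5)*6
    for i in range(8):
        for j in range(i):
            if bin(i^j).count('1')==1: cv2.line(z,tuple(map(int,uv[i])),tuple(map(int,uv[j])),(255,0,0),1)
    save('m_'+c+'.png',z)
# IK
q=None
yc=np.degrees(np.arctan2(*(L[0]-L[3])[::-1]))
```

```text
code [0.5266922  0.30079942] yaw y-axis [-5.17012273 -6.62136394] x-axis -4.954219858408462
stand [0.51679516 0.02350077] x-axis [np.float64(-5.065128025150091), np.float64(-5.140613467096289)] 0.11805111416553755 0.10104319140621525
```

View pics/m_top.png

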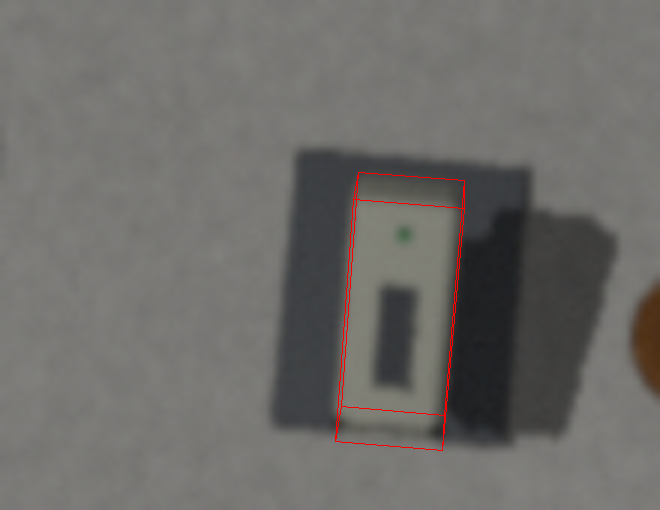

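View pics/m_scene.png

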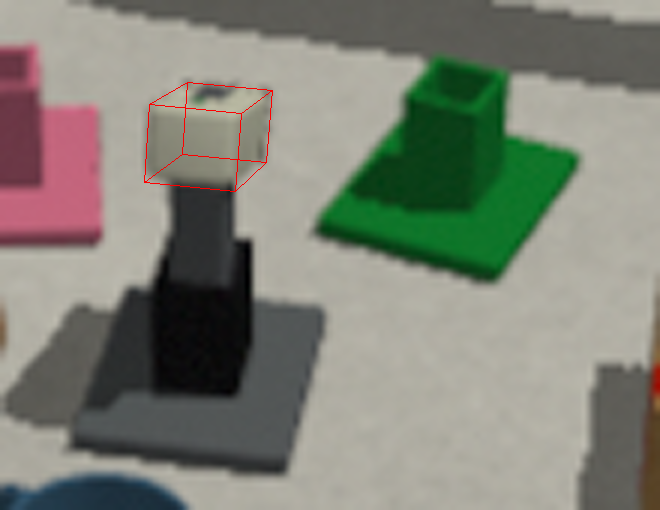

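```bash
cat >> h.py <<'E'
YAW=-5.2; ST=np.array([.5168,.0235]); CODE=np.array([.527,.3008,.061])
GRIP=np.array([*ST,.139])
Rs=R.from_euler('z',YAW,degrees=True)
def tool(a,flip=0,base=Rs):
    # tool down in scanner frame tilted a deg about scanner y (positive: tool z towards nose side -x)
    y=np.array([0,1.,0]);z=np.array([-np.sin(np.radians(a)),0,-np.cos(np.radians(a))]);x=np.cross(y,z)
    M=np.c_[x,y,z]
    if flip: M=M@np.diag([-1,-1,1.])
    return base*R.from_matrix(M)
ROT=lambda d: Rs*R.from_euler('y',-d,degrees=True)  # scanner rotated so that nose goes down by d
def final_pos(h): return CODE+np.array([0,0,h+.065])
E
python3 - <<'E'
from h import *
print((ROT(65).apply([-np.cos(np.radians(25)),0,-np.sin(np.radians(25))])))
for a in (-20,-10,0,10,20,30,40):
  for fl in (0,1):
    q=[inverse_kinematics(p,tool(a,fl).as_quat()) for p in (GRIP+[0,0,.1],GRIP,GRIP+[0,0,.13])]
    F=ROT(65);qf=[inverse_kinematics(final_pos(.1),tool(a,fl,ROT(d)).as_quat()) for d in (65,55)]
    print(a,fl,[None if v is None else np.round(v,2).tolist() for v in q[1:2]+qf], [v is not None for v in q])
E
```

```text
[ 1.76519410e-17 -2.20983857e-18 -1.00000000e+00]
-20 0 [[-0.87, 0.05, 0.71, 2.28, 0.12, 0.49, 1.22], [-1.54, 0.53, 0.43, 2.36, 1.81, 1.2, -1.35], [-1.49, 0.36, 0.42, 2.36, 1.75, 1.05, -1.15]] [True, True, True]
-20 1 [[-0.74, 0.05, 0.58, 2.27, 0.13, 0.49, -1.94], [-2.14, 1.02, 1.14, 2.38, 1.68, 0.59, 1.58], [-2.22, 1.09, 1.37, 2.38, 1.63, 0.21, 1.71]] [True, True, True]
-10 0 [[-0.79, 0.15, 0.69, 2.15, -0.1, 0.7, 1.43], [-1.49, 0.36, 0.42, 2.36, 1.75, 1.05, -1.15], [-1.43, 0.23, 0.39, 2.33, 1.62, 0.9, -0.9]] [True, True, True]
-10 1 [[-0.86, 0.16, 0.77, 2.15, -0.12, 0.7, -1.68], [-2.22, 1.09, 1.37, 2.38, 1.63, 0.21, 1.71], [-2.08, 0.47, 1.16, 2.35, 1.52, 0.57, 2.2]] [True, True, True]
0 0 [[-0.69, 0.27, 0.64, 2.02, -0.2, 0.92, 1.54], [-1.43, 0.23, 0.39, 2.33, 1.62, 0.9, -0.9], [-1.35, 0.14, 0.37, 2.27, 1.39, 0.78, -0.61]] [True, True, True]
0 1 [[-0.87, 0.32, 0.87, 2.02, -0.3, 0.93, -1.51], [-2.08, 0.47, 1.16, 2.35, 1.52, 0.57, 2.2], [-0.42, 0.19, -0.61, 2.23, 1.48, 0.92, 2.53]] [True, True, True]
10 0 [[-0.6, 0.39, 0.6, 1.89, -0.26, 1.12, 1.6], [-1.35, 0.14, 0.37, 2.27, 1.39, 0.78,
[... 487 characters left out ...]
[-2.08, 0.36, 1.44, 2.13, 0.14, 0.53, -2.5]] [True, True, True]
30 0 [[-0.45, 0.62, 0.51, 1.63, -0.3, 1.5, 1.65], [-1.17, 0.09, 0.34, 2.1, 0.73, 0.7, 0.13], [-1.05, 0.13, 0.31, 2.0, 0.41, 0.77, 0.47]] [True, True, True]
30 1 [[-0.63, 0.71, 0.8, 1.64, -0.45, 1.55, -1.35], [-2.08, 0.36, 1.44, 2.13, 0.14, 0.53, -2.5], [-1.17, 0.13, 0.44, 2.0, 0.39, 0.76, -2.65]] [True, True, True]
40 0 [[-0.38, 0.73, 0.47, 1.51, -0.31, 1.68, 1.66], [-1.05, 0.13, 0.31, 2.0, 0.41, 0.77, 0.47], [-0.94, 0.18, 0.28, 1.89, 0.16, 0.89, 0.72]] [True, True, True]
40 1 [[-0.57, 0.83, 0.78, 1.52, -0.46, 1.73, -1.33], [-1.17, 0.13, 0.44, 2.0, 0.39, 0.76, -2.65], [-1.2, 0.2, 0.58, 1.9, 0.09, 0.88, -2.35]] [True, True, True]
```

Grasp plan: tool tilted 20° towards the nose, so the final tool tilt is only 45°. The flip‑0 branch has joints well inside their ranges.

Run:
```python
from h import *
q=tool(20).as_quat()
move_ptp(GRIP+[0,0,.13],q); print(read_time_s(),read_eef_pos(),np.round(read_qpos(),2))
movel(GRIP+[0,0,.05],q,speed=.15)
save('pre_s.png',read_camera('scene')[120:260,250:470],3); save('pre_t.png',read_camera('top')[120:260,240:400],4)
print(read_time_s())
```

```text
3.925 [0.51683242 0.02503067 0.26882968] [-0.57  0.37  0.61  1.65 -0.22  1.55  1.57]
4.7083
```

View pics/pre_s.png

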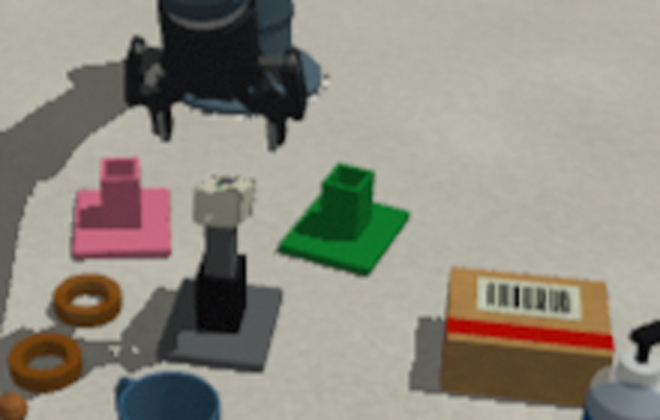

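View pics/pre_t.png

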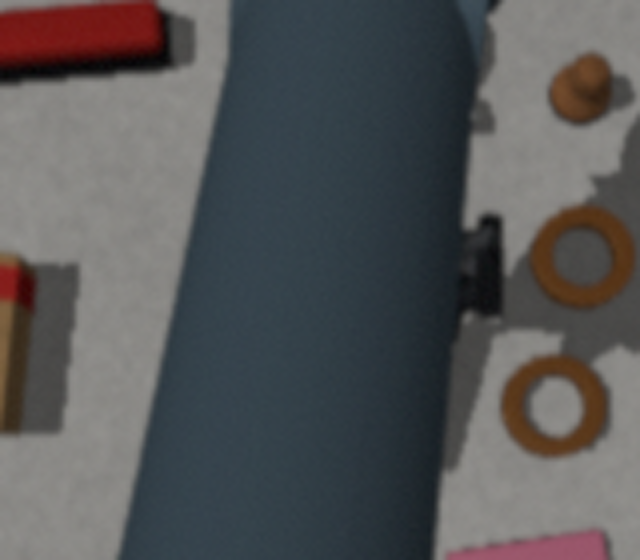

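The scene view shows the open fingers straddling the scanner head laterally, with the centre at crop x≈217 against the head at 225, about 3 px true. All clear; I'll check the TCP projection, then descend and grip.

Run:
```python
from h import *
p=read_eef_pos(); print(p,(proj('scene',p)-[250,120])*3,(proj('scene',GRIP)-[250,120])*3)
movel(GRIP,None,speed=.08)
print(read_eef_pos(),read_ft_force())
save('g_s.png',read_camera('scene')[120:260,250:470],3)
print(read_time_s())
```

```text
[0.51789427 0.02346233 0.19023542] [[220.16883856 153.76567735]] [[220.51666785 203.4024498 ]]
[0.51693809 0.02340597 0.13900114] [ 0.35082568 -0.65885723  0.21188502]
5.5333
```

View pics/g_s.png

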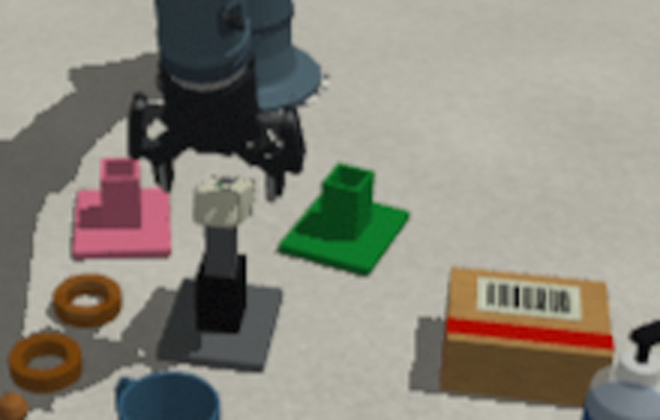

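The fingers straddle the head with no contact force; the open pads sit 13 mm back, as specified. Closing and lifting.

Run:
```python
from h import *
move_gripper(0.0,60); print('gap',read_finger_gap(),read_ft_force())
movel(GRIP+[0,0,.02],None,speed=.05); print(read_ft_force(),read_finger_gap())
movel(GRIP+[0,0,.15],None,speed=.12); pause(.2)
print(read_eef_pos(),read_ft_force(),read_ft_torque(),read_finger_gap())
save('l_s.png',read_camera('scene')[60:270,250:510],3);save('l_t.png',read_camera('top')[100:290,160:420],3)
print(read_time_s())
```

```text
gap 0.03885267657616785 [0.45183561 0.37593096 2.21664823]
[-0.56413644  0.89216373 -1.50375576] 0.038600012093280345
[0.5163863  0.02349247 0.28826161] [-0.27743509 -0.6362109  -2.22276046] [ 0.00092853 -0.51336637 -0.02976275] 0.03858880023722478
8.1083
```

View pics/l_s.png

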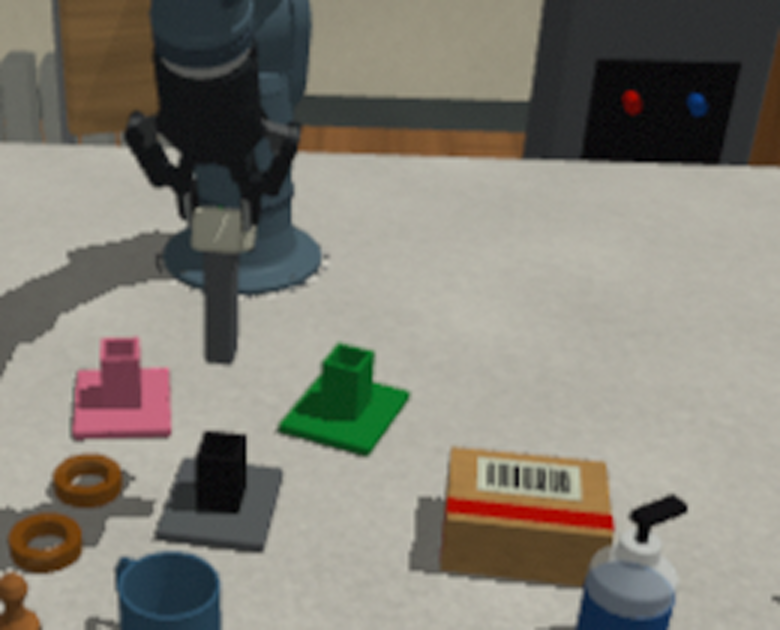

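The scanner is out and held by the fingers alone: gap 38.6 mm, about 2.2 N extra weight, stand empty. Next I check its pitch against the model, then carry it over.

Run:
```python
from h import *
p=np.array(read_eef_pos())
print('foot pred',(proj('scene',p+[0,0,-.122])-[250,60])*3,[( (np.array(d['at'])-[250,60])*3,d['confidence']) for d in tip_of('scene','scanner')])
P=final_pos(.105); q=tool(20,0,ROT(65)).as_quat()
print(read_qpos(),inverse_kinematics(P+[0,0,.07],q),inverse_kinematics(P,q))
move_ptp(P+[0,0,.07],q); pause(.2)
print(read_time_s(),read_eef_pos(),read_finger_gap())
save('c_s.png',read_camera('scene')[60:270,300:560],3);save('c_t.png',read_camera('top')[100:290,130:390],3)
```

```text
foot pred [[220.42703604 356.53254464]] [(array([223.8, 353.4]), 0.91)]
[-0.57188682  0.34971145  0.61485604  1.62469643 -0.21286537  1.58411294
  1.56468395] [-0.78898276  0.00215903 -0.13460093  2.10219607  0.96198399  0.82152519
 -0.05211542] [-0.77202849  0.10056479 -0.15787921  2.16770265  1.11894948  0.75052018
 -0.26029519]
9.7917 [0.52797791 0.29934971 0.30080025] 0.03853985309645635
```

View pics/c_s.png

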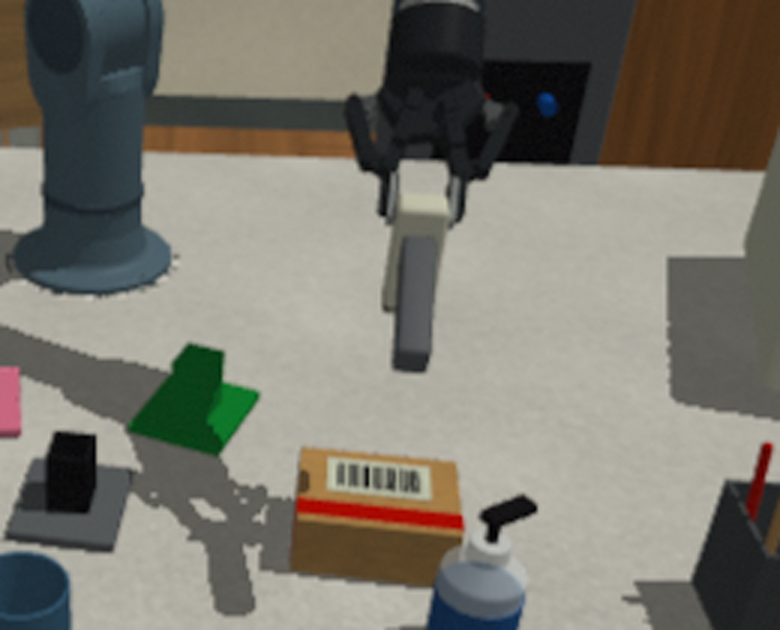

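View pics/c_t.png

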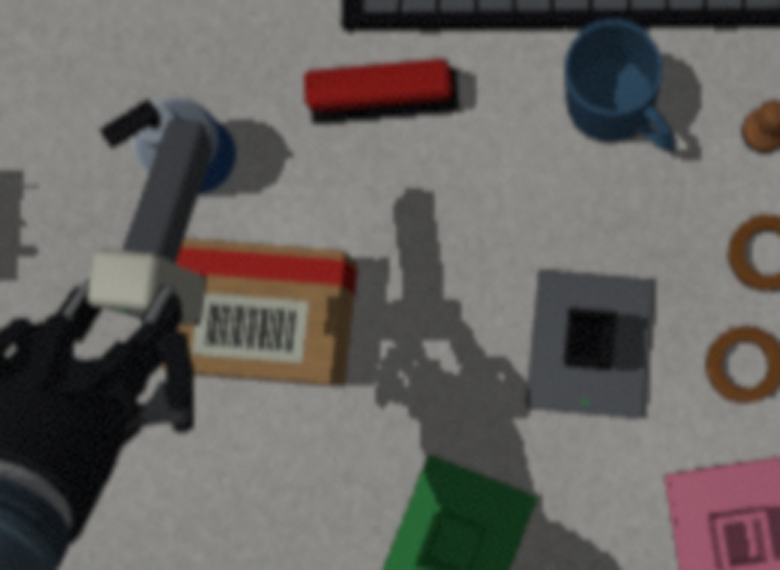

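The scanner is rotated nose-down over the carton, held firmly. The handle foot at top crop (185,130) only appears over the bottle through parallax. Now I descend and overlay the rigid model.

```bash
cat >> h.py <<'E'
def body(Rw,p):
    t=R.from_euler('y',-25,degrees=True).as_matrix()
    if (t@[-1,0,0])[2]>0:t=t.T
    H=np.array([t@[x,y,z] for x in(-.065,.03) for y in(-.02,.02) for z in(-.017,.017)])
    G=np.array([[x,y,z-.122] for x in(-.015,.015) for y in(-.013,.013) for z in(0,.112)])
    return [Rw.apply(H)+p,Rw.apply(G)+p]
def overlay(c,Rw,p,box,s,name):
    x0,y0,x1,y1=box
    z=cv2.resize(read_camera(c)[y0:y1,x0:x1],None,fx=s,fy=s,interpolation=cv2.INTER_CUBIC)
    for B,col in zip(body(Rw,p),((255,0,0),(0,255,255))):
        uv=(proj(c,B)-[x0,y0]+.5)*s
        for i in range(8):
            for j in range(i):
                if bin(i^j).count('1')==1: cv2.line(z,tuple(map(int,uv[i])),tuple(map(int,uv[j])),col,1)
    save(name,z)
E
python3 - <<'E'
from h import *
movel(final_pos(.105),None,speed=.08); pause(.3)
p=np.array(read_eef_pos()); Rt=R.from_quat(read_tcp_rot()); Rw=Rt*tool(20,0,R.identity()).inv()
print(p,np.degrees((Rw*ROT(65).inv()).magnitude()),read_time_s(),read_ft_force())
overlay('scene',Rw,p,(370,90,510,230),5,'f_s.png'); overlay('top',Rw,p,(140,110,270,240),5,'f_t.png')
for c in('scene','top'):
    print(c,'window',proj(c,p+[0,0,-.065]),tip_of(c,'scanner_window')[:2],'foot',proj(c,p+Rw.apply([0,0,-.122])),tip_of(c,'scanner')[:2])
E
```

```text
[0.52716534 0.30098446 0.23153465] 0.05428784666982765 11.2167 [-0.40494876  0.60348359 -1.49066304]
scene window [[432.00411015 185.99463139]] [{'at': [430.1, 186.0], 'confidence': 0.58}] foot [[433.63641117 206.14796978]] [{'at': [434.6, 202.5], 'confidence': 0.55}]
top window [[199.16963054 203.7116221 ]] [{'at': [200.0, 204.0], 'confidence': 0.94}] foot [[203.41150164 152.61786927]] [{'at': [203.8, 153.9], 'confidence': 0.84}, {'at': [450.1, 212.8], 'confidence': 0.4}]
```

View pics/f_s.png

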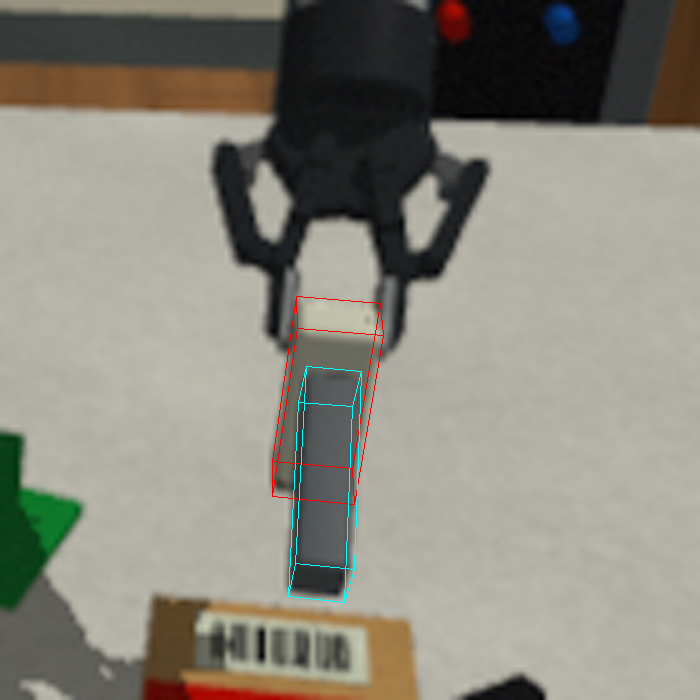

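View pics/f_t.png

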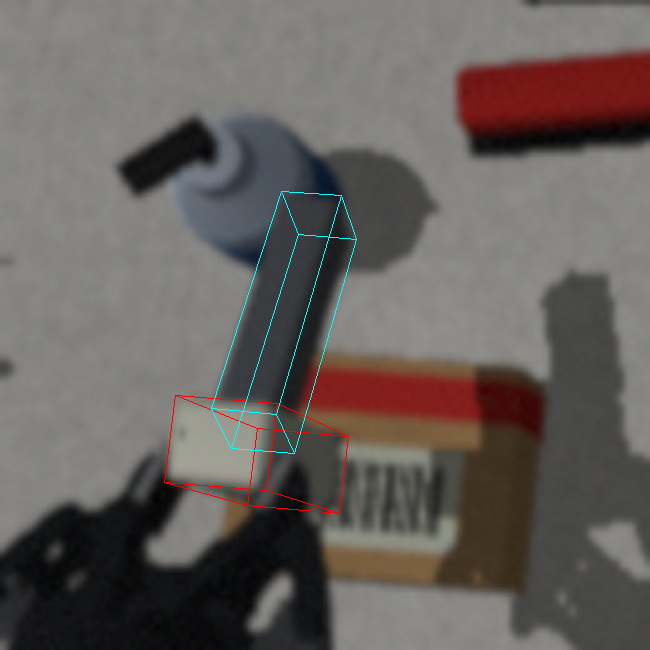

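The model overlay fits in both views: foot and head agree within about 3 mm or 3°, and the network's window detections are within 2 px of prediction. The carton and bottle have not moved. Final stillness check, then hand in.

Run:
```python
from h import *
print(np.abs(read_joint_vel()).max(),read_finger_gap(),read_eef_pos())
read_camera('top')
for n,p in (('carton_red',(221,208)),('carton_blue',(449,214)),('mug',(334,134)),('sanitizer',(199,154)),('stapler',(260,131)),('stamp',(386,146)),('tape_roll',(442,139))):
    print(n,p,[np.round(d['at']).tolist() for d in tip_of('top',n)[:3]])
print(read_time_s()); sign_off()
```

```text
0.0013016892948584803 0.038632293140667455 [0.52699453 0.30080884 0.23102612]
carton_red (221, 208) [[224.0, 206.0], [260.0, 129.0]]
carton_blue (449, 214) [[449.0, 213.0]]
mug (334, 134) [[332.0, 135.0]]
sanitizer (199, 154) [[198.0, 152.0], [187.0, 199.0]]
stapler (260, 131) [[259.0, 129.0]]
stamp (386, 146) [[384.0, 143.0]]
tape_roll (442, 139) [[383.0, 186.0], [377.0, 222.0], [205.0, 155.0]]
11.9167
the job is handed in; nothing more can be done
```

I gripped the scanner across its head and drew it straight up out of the grey stand. It is now held still with its window facing down at the red-banded carton's barcode, and the job was handed in at 11.9 s.

- **Aim:** From the arm's pose, the window is about 10.5 cm above the middle of the barcode, with its long side along the barcode's. The model overlays fit both camera views to about 3 mm and 3°, and the detected window was within about 2 px of the prediction.
- **Hold:** The finger gap was steady at 38.6 mm and the joint speeds were near zero. After lifting, the wrist force was about 2 N, which fits the scanner's weight.
- **Other objects:** Both cartons, the mug, sanitizer, stapler and stamp were detected within about 4 px of their first positions, which is within detector noise.
- **Not confirmed:** The last check did not detect the tape roll farthest from the base (it found the other two rolls and one false hit). The arm never went near it.

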